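# Charge the ball feeder and hold its gate pin up

### The arm

A 6-joint arm with a two-finger parallel gripper is mounted at the origin on the work surface. World frame = base frame: x ahead of the robot, y to its left, z up, the work surface at z = 0. Lengths are in mm, angles in rad, forces in N, time in s.
With the tool pointing down it reaches from about 400 to 825 mm from the base axis. Payload 7 kg.
Tool frame: the origin (TCP) lies midway between the tips of the shut fingers; the grasp point (between the pads) lies 19 mm behind it; z points along the fingers, y is the line along which they close (so a half turn about z gives the same grasp; the last joint's range is limited). The gripper opens to 88 mm and grips with 3 to 60 N. Pads are 19 mm wide; open, the fingers measure 130 mm over their backs; the gripper's body (78 mm by 193 mm) begins 47 mm behind the grasp point.
Start: joints at [-0.897, 0.359, 0.012, 0, -1.224, -0.288], TCP at [253.975, -625.373, 226.561] pointing down, gripper open.
Joint ranges: [-3.07, 3.07], [-1.43, 2.12], [-1.02, 1.25], [-3.03, 1.67], [-3.05, -0], [-3.03, 3.03]. Speed limits (rad/s): [2.39, 2.39, 3.01, 3.14, 3.14, 3.14].

### API

Orientations are given as a unit quaternion [x, y, z, w].
In Python, from plant import manip gives the robot as it stands. Calls block until the motion is done:
- manip.move_ptp(position, orientation): joint-space move of the TCP to a pose.
- manip.move_linear(position, feed=150, attitude=None): straight line of the TCP; attitude=None keeps the orientation; feed is the mean speed in mm/s.
- manip.move_joints(angles): joint-space move.
- manip.command_gripper(opening, grip_force=None): finger opening in mm; grip_force is the grip in N (None keeps the last); returns when the fingers have stopped.
- manip.dwell(seconds).
- manip.solve_ik(position, orientation): joint angles nearest the present ones, or None.
- manip.camera(name): name is "side" or "top" or "wrist"; returns a dict with "pixels" (480x640x3 uint8, blue, green, red), "K" (3x3 intrinsics, pixels), "k1" (the pictures are not rectified: a ray, as slopes to the right and down, at radius r is drawn at 1 + k1 r^2 times it, then the intrinsics apply), "camera_from_world" (4x4, takes a point from world to camera coordinates); the wrist camera has in their place "hand_eye" (4x4, takes a point from camera to tool coordinates, whose origin is the TCP and whose axes are the flange's). Camera axes: x right, y up, looking along -z (the intrinsics and any distortion apply to the point x, -y, -z); pixel columns grow to the right and rows downward; lengths in mm; the calibration is good to about 2 mm. A picture is of the moment at which its call begins: read the wrist's pose just before it. There is no depth.
A pose or a line that the arm cannot do raises manip.PlanningError and nothing moves.
- manip.job_done(): hands the job in; it is judged then, once.
Readings, each from a call of its own:
- manip.get_time(): time.
- manip.get_joint_pos(): joint angles.
- manip.get_joint_velocities(): joint speeds.
- manip.get_tau(): joint torques, N m.
- manip.get_tcp_pos(): TCP position.
- manip.get_tcp_rot(): TCP orientation.
- manip.get_wrist_force(): force on the tool from outside, world axes, zero at the start.
- manip.get_wrist_torque(): the same for the moment, N m.
- manip.get_finger_gap(): finger opening in mm.
- manip.get_grasp_force(): force on a finger pad.
Only numpy, scipy, OpenCV 4.12 (cv2) and the standard library are available. Lean on these libraries where they do the work, as an engineer would, in place of code of your own. Each camera call takes 0.05 s, during which the arm holds its last target. There are 200 camera calls.

### The job

Use the scoop with the red upright grip to take two or more of the steel balls out of the blue tray and tip them into the feeder's yellow hopper, where the gate pin stops them, keeping the fingers off the balls. Stand the scoop upright on the bench again, then pull the black knob of the sprung gate pin fully up so that at least two balls run down into the catch pocket. Finish while holding the knob fully up - do not let go - and leave the ring gauge, the oil bottle and the clamp where they are.

Things in the scene. Friction and masses are not known exactly. Their poses are not given: they have to be found in the camera images.
- tray: Blue open tray, fixed to the bench, 226 x 82 mm (its x, y), 40 mm high, walls and floor 5 mm (inside 216 x 72 mm). Origin under its centre. The balls start in its +x half; the -x half is empty (from about 15 mm before the centre to the wall), with room to lower the scoop there, pan opening towards the tray's +x.
- scoop: Loose aluminium scoop, 160 g, standing on its flat pan. Origin: underside of the pan's middle; x points out of its open front, z up. Pan 75 mm long (x -37.5 to 37.5), 58 wide (54 inside), floor 2 mm, thin lip without rim, sides 26 mm high, back 30 mm. Behind the back an upright post, 18 mm thick (x -55.5 to -37.5), 26 wide, up to z = 118 mm, top 58 mm red. Balls roll freely in it.
- scoop_grip (a point): Point in the red grip to hold it by: on the scoop's x = -46.5, y = 0, z = 93 mm. Gripping it along the scoop's x (18 mm) keeps the pan from swinging.
- scoop_lip (a point): Middle of the pan's front lip at its underside, scoop x = +37.5, y = 0, z = 0 mm.
- ball0_center (a point): Centre of steel ball 0, diameter 24 mm, about 56 g, one of four alike, lying loose on the tray's floor.
- ball1_center (a point): Centre of steel ball 1, diameter 24 mm, about 56 g, one of four alike, lying loose on the tray's floor.
- ball2_center (a point): Centre of steel ball 2, diameter 24 mm, about 56 g, one of four alike, lying loose on the tray's floor.
- ball3_center (a point): Centre of steel ball 3, diameter 24 mm, about 56 g, one of four alike, lying loose on the tray's floor.
- feeder: Fixed ball feeder, base 275 x 100 mm (x, y). Origin under its centre. A 52 mm wide channel falls from its +x end (hopper with flared yellow sides) to its -x end, 0.16 m per m, its floor 39.6 mm above the bench at the gate, x = 0. A grey bridge there (x -12 to 14 mm, up to 114 mm high) carries the gate pin. Past the gate the balls roll on into the yellow catch pocket at -x.
- hopper (a point): Middle of the hopper's open mouth, 112 mm above the bench, feeder x = +72 mm. The mouth is about 110 mm long (feeder x 14 to 129 mm) and 110 mm wide between the rims; the highest rim is 115 mm above the bench.
- pocket (a point): Middle of the catch pocket's floor, feeder x = -97.5 mm, 8 mm above the bench; inside 74 x 76 mm, walls up to 50 mm above the bench.
- knob (a point): Middle of the round black knob (red dot on top) of the gate pin, diameter 26 mm, 24 mm high, 132 mm above the bench with the pin down, above the bridge with a 20 mm free stem below it. It moves up with the pin.
- plunger (a joint): Lift of the sprung gate pin (12 mm steel pin), m, straight up: 0 = seated in its hole in the channel floor, 0.036 = fully up against its stop. The spring pulls it down with about 5 N at 0 and 10 N fully up; let go, it snaps back. Down, it blocks the balls; they pass under it above about 0.031.
- ring_gauge: Bystander: steel ring, 60 mm across, 18 mm high; origin under its centre.
- oil: Bystander: small white bottle with red cap, 44 mm across, 110 mm high; origin under its centre.
- clamp: Bystander: dark steel angle clamp with a brass wing screw, about 120 x 75 mm, 14 mm high; origin under its long leg.

How it is judged:
By the outcome, as a careful person would: the job done as asked, in the order asked, and still so for the second after the job is handed in, while the arm keeps its last pose, push and grip.
It also fails if it takes over 67 s, if anything falls off the work surface, if the arm or the gripper's body presses on something with over 40 N, if the wrist force passes 120 N, or if a joint passes its speed limit or range.

## Working session

There is one attempt and no reset: what is moved stays moved. The work goes in short steps, each a Python script; the robot and the scene stay as the last script left them, time stands still between calls to the robot, and variables do not carry over. Pictures are saved under pics/ and viewed, at most 10 in all, crops included, and the job is handed in when it is done.

```bash
mkdir -p pics; ls; python3 - <<'E'
from plant import manip
import cv2,numpy as np,pickle
d={}
for n in("top","side","wrist"):
    c=manip.camera(n); cv2.imwrite(f"pics/{n}0.png",c["pixels"]); d[n]=c
    print(n,{k:np.round(v,3).tolist() for k,v in c.items() if k!="pixels"})
pickle.dump(d,open("c0.pkl","wb"))
print(manip.get_time(),manip.get_tcp_rot(),manip.get_finger_gap())
E
```

```text
pics
plant.py
top {'K': [[443.73, 0.0, 326.228], [0.0, 443.73, 239.197], [0.0, 0.0, 1.0]], 'k1': -0.099, 'camera_from_world': [[-0.026, -1.0, 0.011, 2.466], [0.995, -0.025, 0.1, -585.671], [-0.1, 0.014, 0.995, -925.308], [0.0, 0.0, 0.0, 1.0]]}
side {'K': [[621.102, 0.0, 323.873], [0.0, 621.102, 232.174], [0.0, 0.0, 1.0]], 'k1': -0.049, 'camera_from_world': [[-1.0, -0.011, -0.02, 573.738], [-0.009, -0.616, 0.788, -65.554], [-0.021, 0.787, 0.616, -1118.907], [0.0, 0.0, 0.0, 1.0]]}
wrist {'K': [[366.557, 0.0, 318.988], [0.0, 366.557, 243.427], [0.0, 0.0, 1.0]], 'k1': -0.008, 'hand_eye': [[-0.0, 0.957, 0.292, 79.687], [1.0, 0.0, -0.0, 0.441], [-0.0, 0.292, -0.957, -158.091], [0.0, 0.0, 0.0, 1.0]]}
0.15 [-1.91645720e-01  9.81463971e-01  5.94349823e-04 -1.95199161e-04] 87.64128926819897
```

View pics/top0.png

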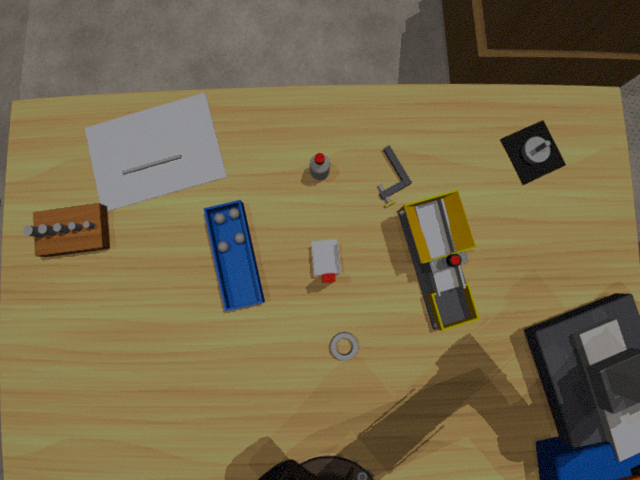

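View pics/side0.png

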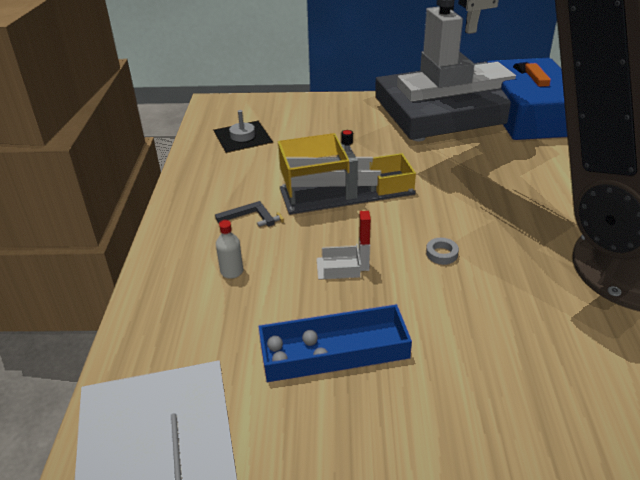

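Top view: tray corners about (206,208), (241,202), (263,300), (228,309), with the balls at its far end (234,213), (219,218), (239,238), (223,246). The scoop grip is at (328,278) with its pan opening upwards, the knob dot at (455,260), the hopper at (440,228) and the pocket at (455,303). The side view agrees: grip (364,215), knob (347,133).

```bash
cat > h.py <<'E'
from plant import manip
import cv2,numpy as np
from scipy.spatial.transform import Rotation as R
def cam(name):
    """picture + camera_from_world for any camera"""
    p,q=np.array(manip.get_tcp_pos()),manip.get_tcp_rot()
    c=manip.camera(name)
    if name=="wrist":
        T=np.eye(4);T[:3,:3]=R.from_quat(q).as_matrix();T[:3,3]=p
        c["camera_from_world"]=np.linalg.inv(T@np.array(c["hand_eye"]))
    return c
def ray(c,uv):
    uv=np.atleast_2d(uv).astype(float);K=np.array(c["K"])
    d=np.c_[(uv[:,0]-K[0,2])/K[0,0],(uv[:,1]-K[1,2])/K[1,1]];s=d.copy()
    for _ in range(20): s=d/(1+c["k1"]*(s**2).sum(1,keepdims=True))
    M=np.array(c["camera_from_world"]);r=np.c_[s[:,0],-s[:,1],-np.ones(len(s))]@M[:3,:3]
    return -M[:3,:3].T@M[:3,3],r
def plane(c,uv,z):
    o,r=ray(c,uv);return o+r*((z-o[2])/r[:,2])[:,None]
def tri(c1,uv1,c2,uv2):
    o1,r1=ray(c1,uv1);o2,r2=ray(c2,uv2);A=np.c_[r1[0],-r2[0]]
    t=np.linalg.lstsq(A,o2-o1,rcond=None)[0];a,b=o1+t[0]*r1[0],o2+t[1]*r2[0]
    return (a+b)/2,np.linalg.norm(a-b)
def proj(c,P):
    P=np.atleast_2d(P);M=np.array(c["camera_from_world"]);q=P@M[:3,:3].T+M[:3,3]
    s=np.c_[q[:,0],-q[:,1]]/-q[:,2:];s=s*(1+c["k1"]*(s**2).sum(1,keepdims=True));K=np.array(c["K"])
    return s*[K[0,0],K[1,1]]+[K[0,2],K[1,2]]
def mask(img,col):
    h=cv2.cvtColor(img,cv2.COLOR_BGR2HSV);H,S,V=cv2.split(h)
    if col=="red": m=((H<6)|(H>174))&(S>170)&(V>90)
    if col=="blue": m=(H>100)&(H<130)&(S>130)&(V>40)
    if col=="yellow": m=(H>20)&(H<32)&(S>190)&(V>60)
    if col=="black": m=V<45
    return m.astype(np.uint8)*255
def blobs(m,amin=15):
    n,_,st,ce=cv2.connectedComponentsWithStats(m)
    return [(ce[i].round(1).tolist(),st[i].tolist()) for i in range(1,n) if st[i,4]>=amin]
def down(psi,tilt=None):
    """tool z down, tool y (closing line) at angle psi from world x"""
    y=np.array([np.cos(psi),np.sin(psi),0]);z=np.array([0,0,-1.]);x=np.cross(y,z)
    return R.from_matrix(np.c_[x,y,z])
E
python3 - <<'E'
import pickle
from h import *
d=pickle.load(open("c0.pkl","rb"));t,s=d["top"],d["side"]
print("campos",ray(t,[0,0])[0].round(),ray(s,[0,0])[0].round())
for c,n in((t,"top"),(s,"side")):
    for k in("red","blue","yellow"): print(n,k,blobs(mask(c["pixels"],k)))
print("tray rim z40",plane(t,[[206,208],[241,202],[263,300],[228,309]],40).round())
print("balls",plane(t,[[234,213],[219,218],[239,238],[223,246]],12).round())
print("grip",plane(t,[328,278],105).round(),tri(t,[328,278],s,[364,215]))
print("knob",tri(t,[455,260],s,[347,132]))
print("hop,pocket",plane(t,[440,228],112).round(),plane(t,[455,303],50).round())
print("pan lip",plane(t,[[312,241],[337,239]],0).round())
E
```

```text
campos [490.   1. 979.] [549. 847. 752.]
top red [([319.3, 157.8], [315, 153, 10, 10, 74]), ([455.1, 259.5], [451, 255, 9, 10, 72]), ([328.0, 277.5], [322, 274, 13, 9, 99])]
top blue [([233.8, 258.3], [204, 200, 60, 111, 3711]), ([592.6, 464.0], [546, 442, 94, 38, 2347])]
top yellow [([442.6, 224.9], [400, 190, 76, 74, 1827]), ([454.3, 310.8], [428, 283, 51, 48, 504])]
side red [([346.7, 131.7], [343, 130, 9, 5, 31]), ([364.8, 226.8], [360, 211, 10, 33, 296]), ([224.5, 225.3], [219, 220, 12, 13, 105])]
side blue [([363.5, 40.9], [308, 0, 130, 91, 9645]), ([521.1, 62.5], [454, 0, 113, 140, 8890]), ([336.9, 342.1], [259, 305, 152, 77, 7465])]
side yellow [([339.2, 149.6], [334, 137, 13, 23, 103]), ([308.1, 169.3], [279, 148, 70, 48, 582]), ([391.6, 163.8], [371, 155, 42, 19, 463]), ([395.5, 183.6], [377, 174, 38, 21, 477])]
tray rim z40 [[658. 245.  40.]
 [669. 169.  40.]
 [459. 124.  40.]
 [442. 198.  40.]]
balls [[651. 189.  12.]
 [640. 223.  12.]
 [595. 179.  12.]
 [578. 214.  12.]]
grip [[501. -13. 105.]] (array([501.92289354, -12.85505984, 116.14055534]), np.float64(1.5496039661945966))
knob (array([ 527.82049754, -255.22912629,  144.07099464]), np.float64(0.4692724439699857))
hop,pocket [[ 594. -238.  112.]] [[ 442. -280.   50.]]
pan lip [[585.  19.   0.]
 [588. -37.   0.]]
```

```bash
cat >> h.py <<'E'
GZ=19.
def scoop_pose(p,yaw,pitch=0,ref=(0,0,0),flip=0):
    """TCP pose so that scoop point ref is at p; pitch>0 = nose down. Nominal grasp (tool y along scoop x)"""
    S=R.from_euler("ZY",[yaw,pitch]).as_matrix()
    g=np.asarray(p)+S@(np.array([-46.5,0,93.])-np.array(ref))
    T=S@down(np.pi*flip).as_matrix()
    return g+T[:,2]*GZ,R.from_matrix(T).as_quat()
E
python3 - <<'E'
from h import *
y=np.radians
for f in(0,1):
  for n,a in {"pick":((549,-11,0),y(2.7)),"tray":((505,172,5),y(12.2)),"trayup":((560,185,10),y(12.2),y(-20)),
    "pour0":((597,-238,130),y(14),y(0),(37.5,0,0)),"pour50":((597,-238,110),y(14),y(50),(37.5,0,0)),"pour70":((597,-238,110),y(14),y(65),(37.5,0,0)),
    "pourY":((597,-238,110),y(-76),y(50),(37.5,0,0)),"pourY65":((597,-238,110),y(-76),y(65),(37.5,0,0))}.items():
    q=manip.solve_ik(*scoop_pose(*a,flip=f)); print(f,n,None if q is None else np.round(q,2).tolist())
for psi in(0,np.pi,np.pi/2,-np.pi/2):
    q=manip.solve_ik([545,110,270],down(psi).as_quat()); print("view",psi,q)
for psi in(0,np.pi): print(manip.solve_ik([528,-255,155],down(psi).as_quat()))
E
```

```text
0 pick [0.37, 0.24, -0.56, 0.0, -0.77, 2.82]
0 tray [0.74, 0.21, -0.59, 0.0, -0.78, 2.61]
0 trayup None
0 pour0 [-0.13, 0.21, -0.24, 0.0, -1.11, -2.77]
0 pour50 [0.02, 0.81, 0.41, 0.19, -2.02, -2.92]
0 pour70 [0.04, 1.01, 0.6, 0.24, -2.27, -2.9]
0 pourY [-0.49, 0.71, 0.56, -0.68, -1.99, 2.2]
0 pourY65 [-0.58, 0.88, 0.75, -0.88, -2.23, 2.13]
1 pick [0.37, 0.24, -0.56, 0.0, -0.77, -0.32]
1 tray [0.74, 0.21, -0.59, 0.0, -0.78, -0.53]
1 trayup None
1 pour0 [-0.13, 0.21, -0.24, 0.0, -1.11, 0.37]
1 pour50 [0.02, 0.81, 0.41, 0.19, -2.02, 0.23]
1 pour70 [0.04, 1.01, 0.6, 0.24, -2.27, 0.25]
1 pourY [-0.49, 0.71, 0.56, -0.68, -1.99, -0.94]
1 pourY65 [-0.58, 0.88, 0.75, -0.88, -2.23, -1.01]
view 0 [ 0.55136623  0.13688508 -0.18515733  0.         -1.24875392  2.59022643]
view 3.141592653589793 [ 0.55136623  0.13688508 -0.18515733  0.         -1.24875392 -0.55136623]
view 1.5707963267948966 [ 0.55136623  0.13688508 -0.18515733  0.         -1.24875392 -2.12216255]
view -1.5707963267948966 [ 0.55136623  0.13688508 -0.18515733  0.         -1.24875392  1.0194301 ]
[-0.11667785  0.27059977 -0.28738846  0.         -1.0128081  -3.0249148 ]
[-0.11667785  0.27059977 -0.28738846  0.         -1.0128081   0.11667785]
```

```bash
python3 - <<'E'
from h import *
import pickle
y=np.radians
for z in(5,15,30,60,90,140):
    print(z,[p for p in range(0,-40,-4) if manip.solve_ik(*scoop_pose((545,185,z),y(12.2),y(p),flip=1)) is not None][-1:])
d={}
for n,p in {"feeder":(545,-210,230),"tray":(545,70,220)}.items():
    manip.move_ptp(p,down(np.pi).as_quat()); manip.dwell(0.1)
    c=cam("wrist"); d[n]=c; cv2.imwrite(f"pics/w_{n}.png",c["pixels"])
pickle.dump(d,open("c1.pkl","wb")); print(manip.get_time())
E
```

```text
5 [-16]
15 [-16]
30 [-16]
60 [-20]
90 [-20]
140 [-24]
3.375
```

View pics/w_tray.png

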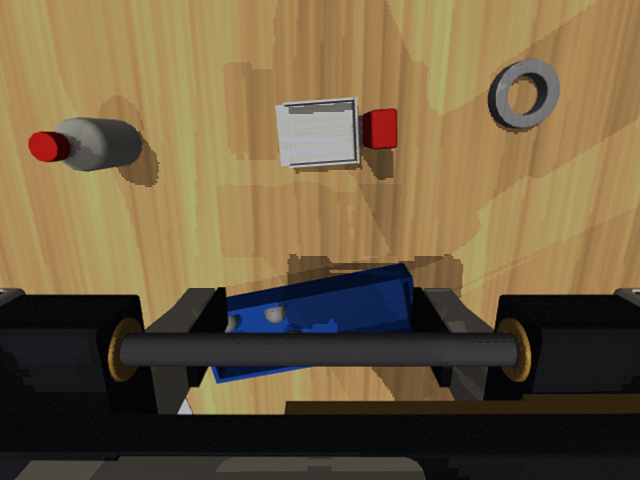

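View pics/w_feeder.png

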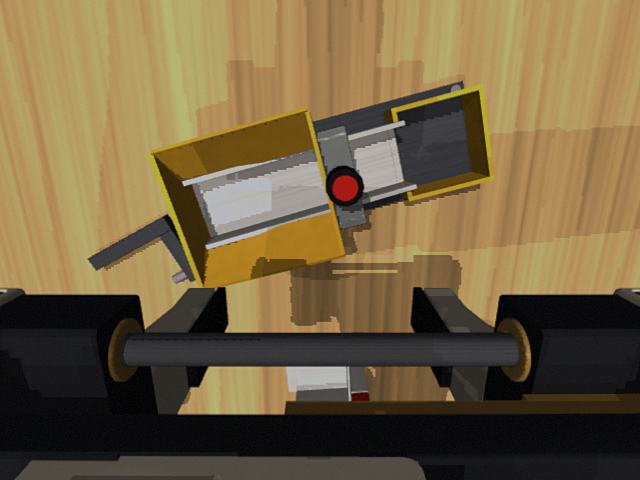

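Tray view: scoop grip top spans (363–397, 109–149), lip corners (277,105) and (285,167), and the tray is partly hidden by the fingers. Feeder view: knob dot (345,188), hopper rim corners (150,153), (308,109), (345,255), (200,287), pocket rim (391,108), (483,86), (493,178).

```bash
python3 - <<'E'
from h import *
import pickle
d=pickle.load(open("c1.pkl","rb"));w=d["tray"];f=d["feeder"]
manip.move_ptp([545,240,220],down(np.pi).as_quat()); manip.dwell(0.1)
c=cam("wrist"); cv2.imwrite("pics/w_tray2.png",c["pixels"]); d["tray2"]=c;pickle.dump(d,open("c1.pkl","wb"))
m=mask(w["pixels"],"red");print(blobs(m,100))
n=cv2.connectedComponentsWithStats(m)
print("scoop red top corners",plane(w,[[363,109],[397,109],[363,149],[397,149]],118).round(1).tolist())
print("lip",plane(w,[[277,105],[285,167]],1).round(1).tolist(),"back",plane(w,[[357,97],[359,166]],30).round(1).tolist())
b=blobs(mask(f["pixels"],"red"),200);print(b)
print("knob",plane(f,b[0][0],144).round(1))
H=plane(f,[[150,153],[308,109],[345,255],[200,287]],114);P=plane(f,[[391,108],[483,86],[493,178]],50)
print("hop",H.round(1).tolist(),H.mean(0).round(1),"\npocket",P.round(1).tolist(),((P[0]+P[2])/2).round(1))
E
```

```text
[([383.7, 128.2], [371, 109, 26, 40, 982]), ([42.7, 146.5], [28, 132, 30, 30, 663])]
scoop red top corners [[514.9, -24.6, 118.0], [492.1, -24.6, 118.0], [514.0, 1.3, 118.0], [490.6, 1.4, 118.0]]
lip [[584.8, -34.9, 1.0], [578.7, 24.0, 1.0]] back [[510.6, -39.5, 30.0], [507.0, 20.6, 30.0]]
[([344.7, 187.6], [332, 175, 26, 26, 529])]
knob [[ 526.7 -254.1  144. ]]
hop [[666.9, -275.2, 114.0], [551.5, -305.1, 114.0], [523.4, -196.6, 114.0], [640.6, -169.4, 114.0]] [ 595.6 -236.6  114. ] 
pocket [[481.3, -309.4, 50.0], [403.5, -327.1, 50.0], [384.4, -249.1, 50.0]] [ 432.9 -279.2   50. ]
```

View pics/w_tray2.png

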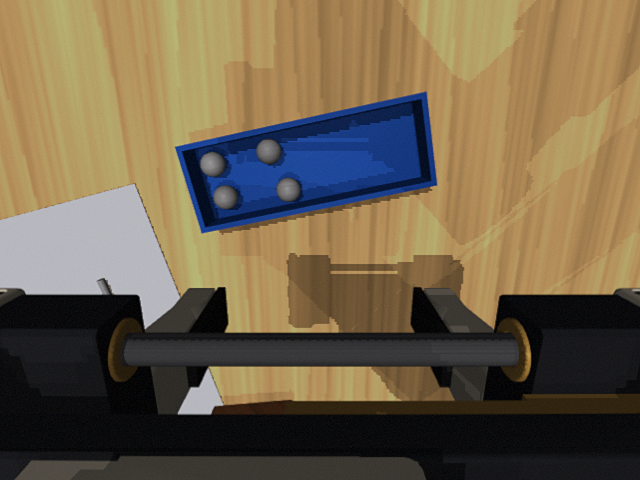

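Tray seen whole: rim corners (177,147), (427,92), (436,186), (203,233); balls (213,164), (269,151), (226,197), (289,189).

```bash
python3 - <<'E'
from h import *
import pickle
d=pickle.load(open("c1.pkl","rb"));c=d["tray2"]
C=plane(c,[[177,147],[427,92],[436,186],[203,233]],40)[:,:2]
print("eye",C.round(1).tolist(),C.mean(0),[np.linalg.norm(C[i]-C[i-1]).round(1) for i in range(4)])
m=mask(c["pixels"],"blue");m[300:]=0
P=plane(c,cv2.convexHull(cv2.findNonZero(m))[:,0],40)[:,:2]
r=cv2.minAreaRect(P.astype(np.float32));print(r)
yaw=np.arctan2(*(C[0]-C[1]+C[3]-C[2])[::-1]);print("yaw",np.degrees(yaw))
for ctr in (C.mean(0),r[0]):
  B=plane(c,[[213,164],[269,151],[226,197],[289,189]],12)[:,:2]-ctr
  print((B@np.array([[np.cos(yaw),-np.sin(yaw)],[np.sin(yaw),np.cos(yaw)]])).round(1).tolist())
E
```

```text
eye [[671.2, 173.1], [451.5, 127.6], [436.5, 208.1], [655.3, 252.8]] [553.63793844 190.38812625] [np.float64(81.3), np.float64(224.3), np.float64(81.9), np.float64(223.3)]
((554.6420288085938, 189.82659912109375), (225.03564453125, 81.5891342163086), 11.667451858520508)
yaw 11.61239805407543
[[92.6, -19.1], [35.8, -20.0], [89.0, 14.9], [25.1, 19.9]]
[[91.7, -18.3], [35.0, -19.2], [88.2, 15.7], [24.3, 20.7]]
```

```bash
cat >> h.py <<'E'
G=np.array([501.2,-12.,0]);GY=np.radians(4.)          # scoop grip xy, yaw on the bench
TC=np.array([554.5,190.,0]);TY=np.radians(11.6)       # tray
FC=np.array([527.,-254.7,0]);FY=np.radians(13.5)      # feeder
def tr(x,y,z): return TC+R.from_euler("z",TY).apply([x,y,z])
def fe(x,y,z): return FC+R.from_euler("z",FY).apply([x,y,z])
def sc(p,yaw,pitch=0,ref=(0,0,0)): return scoop_pose(p,yaw,np.radians(pitch),ref,1)
def st(s=""): print(s,round(manip.get_time(),2),"F",np.round(manip.get_wrist_force(),1),"gap",round(manip.get_finger_gap(),1),"gf",np.round(manip.get_grasp_force(),1),"tcp",np.round(manip.get_tcp_pos(),1))
E
python3 - <<'E'
from h import *
ref=(-46.5,0,0)
p,q=sc(G,GY,0,ref)
manip.move_ptp(p+[0,0,75],q); manip.command_gripper(60)
manip.move_linear(p,feed=150); st("at grip")
manip.command_gripper(10,45); st("closed")
manip.move_linear(p+[0,0,70],feed=150); manip.dwell(.1); st("lifted")
p,q=sc(tr(-47,0,75),TY); manip.move_ptp(p,q); manip.dwell(.2); st("over tray")
c=cam("wrist");cv2.imwrite("pics/over.png",c["pixels"])
c=cam("side");cv2.imwrite("pics/over_s.png",c["pixels"][150:420,150:470])
E
```

```text
at grip 6.62 F [-0.8 -0.   0.8] gap 59.8 gf 0.0 tcp [501.6 -12.   74.4]
closed 7.38 F [-0.9 -0.3  2.2] gap 17.7 gf 45.0 tcp [501.2 -12.   74.1]
lifted 8.09 F [-0.3  0.3 -1.2] gap 18.0 gf 45.0 tcp [500.3 -12.2 142.7]
over tray 9.07 F [ 0.5 -0.  -1.1] gap 18.1 gf 45.0 tcp [463.  170.3 148.7]
```

View pics/over.png

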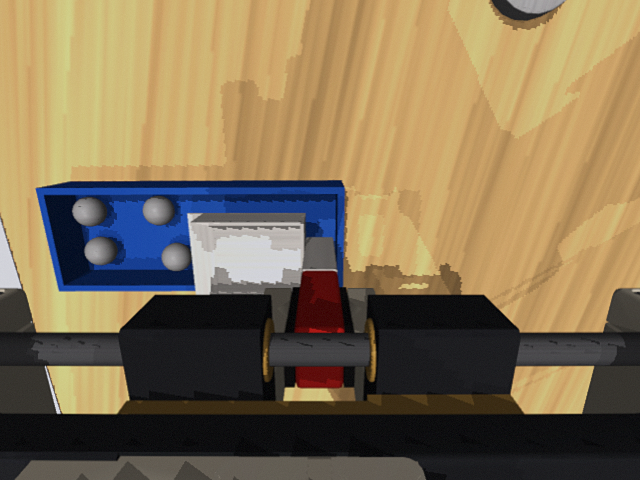

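The picture shows the scoop held level over the empty half. Its upper side edge runs (189,213)–(304,213), and the balls are clear of it.

```bash
python3 - <<'E'
from h import *
c=cam("wrist")
inv=lambda P:(R.from_euler("z",-TY).apply(P-TC)).round(1).tolist()
print("side edge",inv(plane(c,[[189,213]],101)),inv(plane(c,[[304,213]],103)))
C=plane(c,[[37,188],[343,181]],40);print("tray corners",inv(C))
E
```

```text
side edge [[-19.7, -35.0, 101.0]] [[-85.8, -35.4, 103.0]]
tray corners [[112.0, -40.8, 40.0], [-111.7, -45.3, 40.0]]
```

```bash
python3 - <<'E'
from h import *
img=cv2.imread("pics/over.png");c=cam("wrist")
m=mask(img,"blue");
for u in (60,80,100,120,140,160,180,220,250,280,320,330):
    r=np.flatnonzero(m[150:330,u])+150;k=np.split(r,np.flatnonzero(np.diff(r)>2)+1)
    v=img[195:235,u].mean(1).astype(int)
    print(u,[(int(x[0]),int(x[-1])) for x in k], v[::2] if 200<u<300 else "")
print("pred rim -41",proj(c,[tr(x,-41,40) for x in(100,0,-100)]).round().tolist(),"rim +41",proj(c,[tr(x,41,40) for x in(100,50)]).round().tolist(),"bottom -41",proj(c,[tr(x,-41,0) for x in(100,0,-100)]).round().tolist())
print("pred pan side",proj(c,[tr(-20,-29,101),tr(-80,-29,101),tr(-80,-27,101),tr(-9.5,-29,77),tr(-9.5,29,77)]).round().tolist())
E
```

```text
60 [(184, 195), (266, 290)] 
80 [(182, 198), (245, 245), (276, 290)] 
100 [(182, 200), (223, 236), (265, 290)] 
120 [(182, 290)] 
140 [(182, 290)] 
160 [(181, 195), (225, 290)] 
180 [(181, 242), (271, 290)] 
220 [(181, 212)] [ 55  53  54  55  89  90  90  89  88  91  89  91  92  95 193 167  94 190
 181 176]
250 [(181, 212)] [ 36  38  34  69  73  71  72  72  71  91  87  90  92  96 191 167  96 192
 182 179]
280 [(181, 212)] [ 38  39  39  41  72  73  72  71  67  97  90  91  92  86 195 169 106 193
 183 179]
320 [(181, 236)] 
330 [(181, 236)] 
pred rim -41 [[53.0, 187.0], [190.0, 187.0], [327.0, 187.0]] rim +41 [[75.0, 291.0], [138.0, 291.0]] bottom -41 [[86.0, 181.0], [206.0, 180.0], [326.0, 180.0]]
pred pan side [[191.0, 223.0], [294.0, 223.0], [294.0, 226.0], [187.0, 214.0], [196.0, 297.0]]
```

The prediction matches the picture to 1–2 px: tray walls at rows 181/187/290, pan edge at 213/223. Now lower the scoop and push.

```bash
python3 - <<'E'
from h import *
q=sc(tr(0,0,0),TY)[1]
b=np.array(manip.get_wrist_force())
manip.move_linear(sc(tr(-47,0,12),TY)[0],feed=150)
for z in (8,6.5,5.8,5.3,5.0):
    manip.move_linear(sc(tr(-47,0,z),TY)[0],feed=30); F=manip.get_wrist_force()-b
    if F[2]>4: break
print("z",z,F.round(1)); z+=.2
for x in [-30,-10,5,15,25,35,45,52,58,62,65,67,68.5,69.5]:
    manip.move_linear(sc(tr(x,0,z),TY)[0],feed=70); F=R.from_euler("z",-TY).apply(manip.get_wrist_force()-b)
    print(x,F.round(1),round(manip.get_time(),2))
    if abs(F[:2]).max()>25: print("stop");break
c=cam("top");cv2.imwrite("pics/t1.png",cv2.resize(c["pixels"][180:320,180:340],None,fx=3,fy=3))
c=cam("wrist");cv2.imwrite("pics/push.png",c["pixels"]); st()
E
```

```text
z 5.0 [-0.5  0.6  1.9]
-30 [0.6 1.7 0.9] 11.51
-10 [1.1 1.5 0.8] 11.94
5 [0.1 0.9 0.6] 12.31
15 [0.8 1.4 0.9] 12.6
25 [-0.4  1.2  1.2] 12.89
35 [1.1 0.2 0.6] 13.18
45 [-2.7  0.7  3.8] 13.47
52 [-2.3  3.9  3.4] 13.72
58 [-14.2   6.7  14.1] 13.97
62 [-27.5  10.4  26.9] 14.22
stop
 14.32 F [-27.9   3.1  25.4] gap 17.9 gf 45.1 tcp [564.1 192.1  79.8]
```

View pics/push.png

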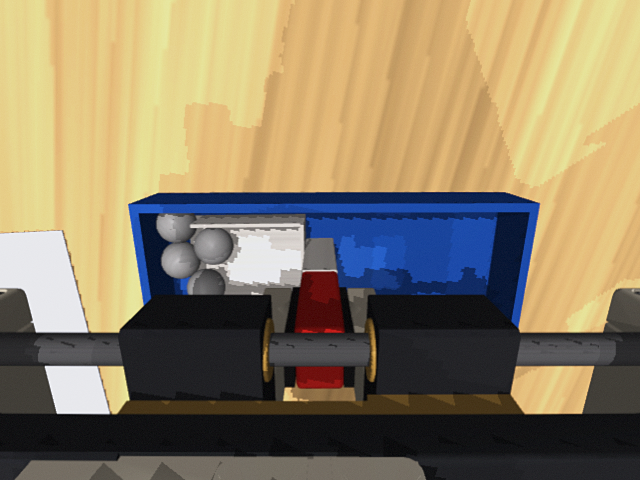

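Ball at (213,245) is in the pan, (205,284) looks aboard, (181,260) is at the wall, and (176,225) is stuck in the corner on the pan's side wall. I'll back off, shift towards that side and push again.

```bash
python3 - <<'E'
from h import *
z=5.2
b=np.array([.5,0,-1.1])
def go(x,y,z,f):
    manip.move_linear(sc(tr(x,y,z),TY)[0],feed=f); F=R.from_euler("z",-TY).apply(manip.get_wrist_force()-b)
    print(x,y,F.round(1),round(manip.get_time(),2)); return abs(F[:2]).max()>32
go(54,0,z,50); go(53,-5.5,z,30)
for x in [58,61,63.5,65.5,67,68.5,69.5]:
    if go(x,-5.5,z,50): print("stop");break
c=cam("wrist");cv2.imwrite("pics/push2.png",c["pixels"]); st()
E
```

```text
54 0 [-6.3  1.9  4.4] 14.63
53 -5.5 [-5.9  8.   5. ] 14.97
58 -5.5 [-20.3  10.7  21.1] 15.22
61 -5.5 [-29.3  12.9  29. ] 15.47
63.5 -5.5 [-37.   13.   39.1] 15.72
stop
 15.77 F [-39.4   5.3  36.2] gap 18.3 gf 45.2 tcp [565.3 186.8  80.1]
```

View pics/push2.png

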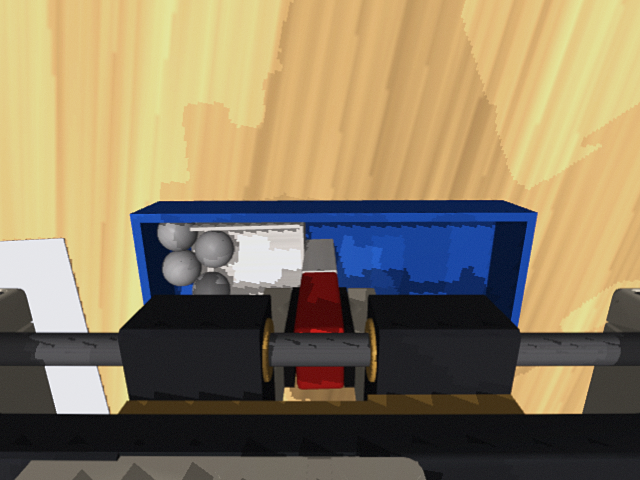

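```bash
python3 - <<'E'
from h import *
c=cam("wrist")
inv=lambda P:(R.from_euler("z",-TY).apply(P-TC)).round(1).tolist()
print("balls",inv(plane(c,[[177,234],[181,268],[214,249],[212,289]],14)))
print("side top front (191,230)",inv(plane(c,[[191,230]],31)),"back",inv(plane(c,[[303,225]],33)),"wall",inv(plane(c,[[142,222],[133,212]],40)))
T=np.array(manip.get_tcp_pos());rot=R.from_quat(manip.get_tcp_rot())
print("tool z",rot.apply([0,0,1]).round(3),"tcp tray",inv(T[None]), "lip est",inv((T+R.from_euler('z',TY).apply([84,0,-74]))[None]))
E
```

```text
balls [[98.3, -22.2, 14.0], [98.2, 0.7, 14.0], [75.7, -12.2, 14.0], [79.4, 15.7, 14.0]]
side top front (191,230) [[83.2, -29.3, 31.0]] back [[17.9, -32.6, 33.0]] wall [[106.7, -36.3, 40.0], [110.9, -41.9, 40.0]]
tool z [-0.011 -0.003 -1.   ] tcp tray [[10.0, -5.3, 80.1]] lip est [[94.0, -5.3, 6.1]]
```

Wall balls are at x≈97 and two balls lie in the pan about 15 mm behind the lip, which is enough. I'll relieve the push and tip the nose up so they roll to the back.

```bash
python3 - <<'E'
from h import *
pv=(-55.5,0,0)
def go(x,z,pitch,f):
    p,q=sc(tr(x-55.5,-2,z),TY,pitch,pv); manip.move_linear(p,feed=f,attitude=q); st((x,z,pitch))
go(50,5.3,0,25); go(46,5.3,0,25); go(46,6,-7,30); go(46,6.5,-15,40)
manip.dwell(.4)
go(44,30,-15,70)
c=cam("wrist");cv2.imwrite("pics/tilt.png",c["pixels"])
go(44,70,-15,120); st()
E
```

```text
(50, 5.3, 0) 16.52 F [ 0.6  0.2 -1.1] gap 18.1 gf 44.8 tcp [558.7 188.6  79.2]
(46, 5.3, 0) 16.83 F [ 1.3 -1.5 -1.1] gap 18.0 gf 44.8 tcp [554.2 187.7  79.2]
(46, 6, -7) 17.29 F [ 0.3  0.  -2.1] gap 17.6 gf 44.8 tcp [545.3 186.2  80.9]
(46, 6.5, -15) 17.73 F [ 0.4 -0.1 -3. ] gap 17.8 gf 44.9 tcp [535.8 183.9  80.5]
(44, 30, -15) 18.62 F [ 0.8  0.7 -2.7] gap 17.8 gf 44.9 tcp [533.4 183.8 104. ]
(44, 70, -15) 19.15 F [-0.  -1.1 -3.1] gap 17.6 gf 44.9 tcp [533.1 183.4 143.2]
 19.15 F [-0.  -1.1 -3.1] gap 17.6 gf 44.9 tcp [533.1 183.4 143.2]
```

View pics/tilt.png

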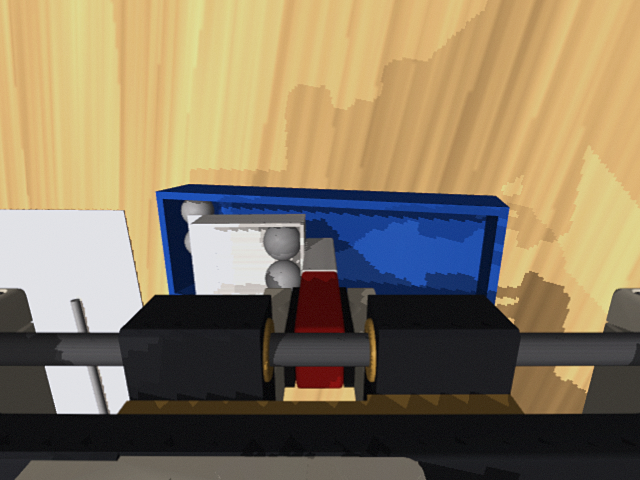

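Both balls sit at the back of the pan, at (282,241) and (283,275). I'll carry them nose-up and pour sideways from the hopper's +y side, so the bridge isn't in the way. First, IK checks.

```bash
python3 - <<'E'
from h import *
lip=(37.5,0,0);Y=FY-np.pi/2
seq=[(200,-15),(150,-15),(122,0),(118,6),(114,20),(112,40)]
ok=True
for z,p in seq:
    j=manip.solve_ik(*sc(fe(75,15,z),Y,p,lip)); ok&=j is not None; print(z,p,None if j is None else np.round(j,2).tolist())
if ok:
    p0=np.array(manip.get_tcp_pos()); manip.move_linear(p0+[0,-30,55],feed=120)
    def go(z,p,f,fx=75,fy=15):
        P,q=sc(fe(fx,fy,z),Y,p,lip); manip.move_linear(P,feed=f,attitude=q)
    try: go(200,-15,170)
    except manip.PlanningError as e: print("planning",e); raise SystemExit
    st("over hopper")
    c=cam("wrist");cv2.imwrite("pics/pre.png",c["pixels"])
    c=cam("top");cv2.imwrite("pics/pre_t.png",c["pixels"])
E
```

```text
200 -15 [0.29, 0.15, -0.37, 0.3, -1.09, -1.76]
150 -15 [0.28, 0.18, -0.45, 0.32, -0.98, -1.8]
122 0 [0.09, 0.25, -0.22, 0.0, -1.11, -1.42]
118 6 [0.01, 0.28, -0.12, -0.11, -1.2, -1.3]
114 20 [-0.18, 0.39, 0.11, -0.32, -1.44, -1.09]
112 40 [-0.39, 0.59, 0.4, -0.56, -1.8, -0.96]
over hopper 21.65 F [ 0.1  0.4 -2.7] gap 17.8 gf 44.9 tcp [ 572.9 -124.6  249.6]
```

```bash
python3 - <<'E'
from h import *
lip=(37.5,0,0);Y=FY-np.pi/2
def go(z,p,f):
    P,q=sc(fe(75,15,z),Y,p,lip); manip.move_linear(P,feed=f,attitude=q); manip.dwell(.1); st((z,p))
go(150,-15,100); go(122,0,50); go(118,6,20); manip.dwell(.6); st(); go(114,20,40); manip.dwell(.3); go(112,40,80); manip.dwell(.4); st("poured")
go(165,15,120); go(200,0,120)
c=cam("top");cv2.imwrite("pics/t2.png",c["pixels"]); c=cam("side");cv2.imwrite("pics/s2.png",c["pixels"])
E
```

```text
(150, -15) 22.5 F [ 0.3 -0.5 -2.5] gap 18.1 gf 44.9 tcp [ 573.6 -125.   200.6]
(122, 0) 23.08 F [-0.5 -0.1 -2.7] gap 17.8 gf 44.9 tcp [ 576.5 -140.9  196.1]
(118, 6) 23.8 F [ 0.3 -1.2 -2.7] gap 17.9 gf 44.9 tcp [ 578.5 -148.4  200.3]
 24.4 F [-0.2 -0.2 -1.8] gap 17.9 gf 44.9 tcp [ 578.8 -148.9  200.4]
(114, 20) 25.28 F [-0.  -0.1 -1.1] gap 17.8 gf 44.9 tcp [ 583.8 -169.8  212.4]
(112, 40) 26.31 F [ 0.2  0.5 -0.4] gap 17.9 gf 44.9 tcp [ 592.7 -205.8  223.3]
poured 26.71 F [ 0.  -0.1 -1. ] gap 17.9 gf 44.9 tcp [ 592.6 -205.9  223.1]
(165, 15) 27.44 F [-0.1  0.5 -2.6] gap 17.9 gf 44.9 tcp [ 581.8 -162.5  257.6]
(200, 0) 27.95 F [ 0.2  0.6 -1.3] gap 18.0 gf 44.9 tcp [ 576.8 -141.6  273. ]
```

```bash
python3 - <<'E'
from h import *
ref=(-46.5,0,0)
p,q=sc(G,GY,0,ref)
manip.move_ptp(p+[0,0,130],q); manip.move_linear(p+[0,0,8],feed=130); manip.dwell(.1)
b=np.array(manip.get_wrist_force())
for dz in (4,2,1,.3,-.3,-.8):
    manip.move_linear(p+[0,0,dz],feed=30); F=manip.get_wrist_force()-b; print(dz,F.round(1))
    if F[2]>3: break
manip.command_gripper(45); manip.dwell(.2); st("open")
manip.move_linear(p+[0,0,80],feed=150)
qk=down(np.pi+FY).as_quat()
manip.move_ptp([545,-190,240],qk); manip.dwell(.1)
c=cam("wrist");cv2.imwrite("pics/hop.png",c["pixels"]); s=cam("side"); 
cv2.imwrite("pics/final.png",np.hstack([c["pixels"][60:320,120:520],cv2.resize(s["pixels"][110:300,200:480],None,fx=1.368,fy=1.368)[:260,:383]]))
b=[x for x in blobs(mask(c["pixels"],"red"),200)];print(b);print("knob",plane(c,b[0][0],144).round(1)); st()
E
```

```text
4 [-0.2  0.  -0.6]
2 [-0.5  0.7  0.1]
1 [-0.5 -0.6 -2.3]
0.3 [-0.3 -0.3 -1.5]
-0.3 [-3.7  0.8  6. ]
open 32.46 F [-0.   0.6  0.5] gap 44.8 gf 0.0 tcp [501.2 -12.   73.7]
[([365.9, 162.0], [353, 150, 26, 25, 521])]
knob [[ 526.5 -254.1  144. ]]
 34.17 F [-0.   0.2  0.5] gap 45.2 gf 0.0 tcp [ 544.8 -189.   239.3]
```

View pics/final.png

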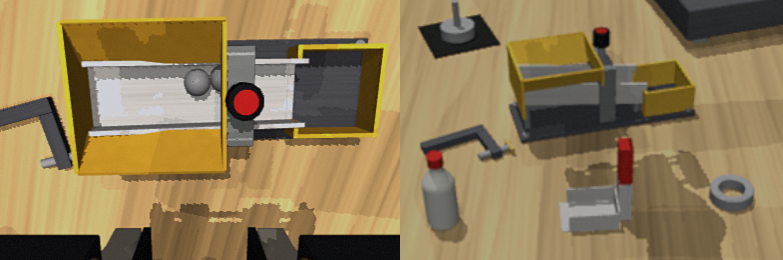

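Both balls rest behind the gate pin at (197,82) and (218,80) in the left panel. The scoop stands upright and the bystanders are untouched. Next, pull the knob.

```bash
python3 - <<'E'
from h import *
qk=down(np.pi+FY).as_quat();K=np.array([526.7,-254.4,119.])
manip.move_ptp(K+[0,0,50],qk); manip.command_gripper(50); manip.move_linear(K,feed=120); st("at knob")
manip.command_gripper(15,60); st("closed"); b=np.array(manip.get_wrist_force())
for dz in (15,30,34,35.5,36.5,37.5,38.5):
    manip.move_linear(K+[0,0,dz],feed=60); manip.dwell(.1); st(dz)
    if manip.get_wrist_force()[2]-b[2]<-17: break
manip.dwell(1.5); st("hold")
c=cam("wrist");cv2.imwrite("pics/end_w.png",c["pixels"]); c=cam("side");s=c["pixels"];cv2.imwrite("pics/end_s.png",s)
t=cam("top");cv2.imwrite("pics/end_t.png",t["pixels"])
E
```

```text
at knob 35.58 F [-0.1 -0.1  1. ] gap 49.8 gf 0.0 tcp [ 527.  -254.5  119.3]
closed 36.12 F [1.5 1.6 2.1] gap 24.9 gf 60.0 tcp [ 527.4 -254.4  119.5]
15 36.62 F [ 6.2 -0.8 -8. ] gap 24.9 gf 60.0 tcp [ 527.3 -254.4  133.4]
30 37.12 F [ 6.  -0.8 -8.5] gap 24.8 gf 60.0 tcp [ 527.3 -254.4  148. ]
34 37.48 F [ 7.5 -2.5 -9.2] gap 25.0 gf 60.0 tcp [ 527.3 -254.3  151.8]
35.5 37.83 F [  6.4  -1.9 -10.4] gap 24.6 gf 60.0 tcp [ 527.3 -254.3  153.3]
36.5 38.17 F [ 7.  -1.3 -9.4] gap 24.9 gf 60.0 tcp [ 527.3 -254.3  154.3]
37.5 38.52 F [ 8.4 -2.3 -9. ] gap 24.6 gf 60.0 tcp [ 527.3 -254.3  155.2]
38.5 38.88 F [  9.7  -2.7 -15.2] gap 24.9 gf 60.0 tcp [ 527.2 -254.3  155.6]
hold 40.38 F [  8.6  -3.2 -13.3] gap 25.1 gf 60.0 tcp [ 527.3 -254.3  155.7]
```

I have no picture views left, so I'll check the pocket numerically: look for round, bright blobs on the dark pocket floor, and whether the balls are gone from the gate.

```bash
python3 - <<'E'
from h import *
import pickle
K=np.array([526.7,-254.4,119.]);manip.move_linear(K+[0,0,39.5],feed=30);manip.dwell(.2);st()
d=pickle.load(open("c0.pkl","rb"))
inv=lambda P:(R.from_euler("z",-FY).apply(P-FC)).round(1).tolist()
for n in("top","side"):
    c=cam(n);new,old=c["pixels"],d[n]["pixels"]
    quad=proj(c,[fe(x,y,20) for x,y in((-60,-37),(-134,-37),(-134,37),(-60,37))]).astype(np.int32)
    roi=np.zeros((480,640),np.uint8);cv2.fillConvexPoly(roi,quad,255)
    df=cv2.absdiff(new,old).max(2);hs=cv2.cvtColor(new,cv2.COLOR_BGR2HSV)
    m=((df>25)&(roi>0)&(hs[...,1]<70)&(hs[...,2]>70)).astype(np.uint8)*255
    for b in blobs(m,8): print(n,"pocket change",b,inv(plane(c,b[0],20)))
    x0,y0,w,h=cv2.boundingRect(quad)
    if n=="top": print(new[y0:y0+h:2,x0:x0+w:2].mean(2).astype(int))
c=cam("wrist");im=cv2.cvtColor(c["pixels"],cv2.COLOR_BGR2GRAY)
print("pocket px",proj(c,[fe(-97.5,0,20)]).round(),"gate px",proj(c,[fe(20,0,55)]).round())
E
```

```text
40.98 F [ 10.6  -4.6 -20.3] gap 24.8 gf 60.0 tcp [ 527.2 -254.2  155.8]
top pocket change ([459.5, 309.4], [453, 299, 14, 22, 150]) [[-108.2, -18.5, 20.0]]
[[ 66  64  63  59  53 128 174 169 169 169 166 169 155  63  13  27  24  26
   31  25  15]
 [ 65  61  64  56  56 127 174 163 166 170 169 170 164  72   0  26  36  35
   48  57  16]
 [ 64  65  58  60  55 130 172 165 162 134 103  67  70  73  35  37  51  71
   64  47  25]
 [ 64  59  58  58  51  95 134  98  80  72  57  54  81  80  56  55  48  49
   59  48  50]
 [ 65  66  60  62  56  72  76  69  72  74  63  72  78  79  64  52  55  46
   85  46  46]
 [ 68  61  63  56  58  71  73  69  73  68  73  73  78  80  66  54  59  39
   65  66  50]
 [ 65  64  58  54  48  58  74  70  69  66  68  68  82  80  81  52  56  47
   68  59  42]
 [ 64  62  61  62  54  56  72  74  70  72  69  73  73  76  91  65  57  57
   48  65  36]
 [ 68  61  60  58  54  56  67  73  72  77  64  51  85 108 121 126  79  58
   40  47  16]
 [ 69  64  59  60  55  53  74  77  77  77  42  55  91 113 131 142 123  53
   38  16  45]
 [ 68  60  63  59  52  48  79  81  77  66  47  53  92 
[... 527 characters left out ...]
72  47  43  85 108 135 134
   93  65  63]
 [ 65  62  60  53  54  54  72  78  79  75  58  27  58  46  60  83 110  99
   47  47  50]
 [ 66  65  67  63  57  52  75  77  77  71  22   2  44  49  40  48  54  56
   77  96 110]
 [ 65  64  60  60  62  51  88  77  78  50   6   8  21  52  56  75  96 114
  115 135 139]
 [ 66  64  65  65  61  56  91  72  43   0  21  13  18  74 110 114 127 142
  136 138 142]
 [ 70  65  69  64  54  52  74  88  17   3  28  21  17  89 135 135 133 142
  142 143 145]]
side pocket change ([393.7, 171.4], [383, 167, 22, 10, 124]) [[-110.6, -21.9, 20.0]]
side pocket change ([374.2, 170.8], [369, 170, 12, 2, 13]) [[-70.2, -34.9, 20.0]]
pocket px [[436. 230.]] gate px [[291. 243.]]
```

The brightness grid shows two separate balls in the pocket. The knob is hard against its stop: 36.3 mm of lift, with the force still rising.

```bash
python3 -c "
from h import *
print(manip.job_done(), manip.get_time())"
```

```text
the job is handed in; nothing more can be done
the job is handed in; nothing more can be done
```

Job handed in at about 41 s: two balls were scooped, poured into the hopper and released into the catch pocket, the scoop stands upright on the bench, and the gripper is still holding the knob fully up.

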